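# Seat a notched hub and its end cap on the assembly stand

### The arm

A 7-joint arm with a two-finger parallel gripper is mounted at the origin on a cart in front of the work surface, level with it; the furniture and walls round the work are solid. World frame = base frame: x ahead of the robot, y to its left, z up, the work surface at z = 0. Lengths are in mm, angles in rad, forces in N, time in s.
With the tool pointing down it reaches from about 400 to 875 mm from the base axis. Payload 4.4 kg.
Tool frame: the origin (TCP) lies at the very end of the fingers, on their centre line; the grasp point (between the pads) lies 19 mm behind it; z points along the fingers, y is the line along which they close (so a half turn about z gives the same grasp; the last joint's range is limited). The gripper opens to 85 mm and grips with 20 to 120 N. Pads are 22 mm wide; open, the fingers measure 114 mm over their backs; the gripper's body (76 mm by 85 mm) begins 54 mm behind the grasp point. The pads swing forward as they close: fully open they stand 13 mm farther back than shut.
Start: joints at [1.072, 0.628, 0.038, 1.517, -0.027, 0.996, -0.02], TCP at [272.647, -590.069, 231.313] pointing down, gripper open.
Joint ranges: [-3.06, 3.06], [-0.37, 2.12], [-1.25, 1.32], [0.18, 2.47], [-1.1, 4.24], [0.23, 1.98], [-2.94, 2.94]. Speed limits (rad/s): [2.57, 2.57, 3.14, 3.14, 3.14, 3.14, 3.14].

### API

Orientations are given as [roll, pitch, yaw] about the fixed x, y, z axes, in that order (R = Rz(yaw) Ry(pitch) Rx(roll)).
In Python, from cell import read_state, get_image, camera_info, finish_job gives the robot as it stands.
- The arm moves only by the tool play_rows, never from a script. Its argument "deltas" is one flat list of numbers, 7 for each row, row after row: the shift along the tool's x, y, z in mm, then the turn, a rotation vector about the tool's x, y, z in rad, then the opening, from 0 (shut) to 1 (fully open). In form: [dx, dy, dz, ax, ay, az, grip, dx, dy, dz, ax, ay, az, grip, ...]. A call has 1 to 10 rows; each row is the pose to reach, as a shift and turn from the pose commanded when the call began, along the tool's axes at that moment; what a row does not reach only later rows make up. A row lasts 1/8 s, in which the tool goes at most 62.5 mm and 10.7 degrees, less where a joint would pass 70% of its speed; a pose out of reach is approached as far as the arm can. A call with a gripper value outside its range is refused whole. The fingers move at their own pace and stop on an object; the grip force is fixed at half the most. Time passes only in rows, so rows that repeat a pose let the fingers close. It gives the time, the measured TCP pose, the force, the opening and the grip force at its end, in the units of the state.
- read_state(): the state, without advancing time (a new reading comes with each control period).
- get_image(name): name is "scene" or "top" or "wrist"; returns the picture (384x512x3 uint8, red, green, blue); there is no depth.
- camera_info(name): a dict with "fx", "fy", "cx", "cy" (pixels), "T" (4x4, takes a point from camera to world coordinates). Camera axes: x right, y down, z forward; pixel columns grow to the right and rows downward; lengths in mm; the calibration is good to about 2 mm. The wrist camera is an equidistant fisheye: a pixel r from the principal point sees the ray r / f radians off the axis. A picture is of the moment at which its call begins: read the wrist's pose just before it. camera_info takes no time and is no camera call; for the wrist camera it gives the pose at the moment of the call.
- finish_job(): hands the job in; it is judged then, once.
The state is a dict: "clock": time; "qpos": joint angles; "qd": joint speeds; "tau": joint torques, N m; "eef_pos": TCP position; "tool_rot": TCP orientation; "force": force on the tool from outside, world axes, zero at the start; "torque": the same for the moment, N m; "width": finger opening in mm; "gripper_force": force on a finger pad.
Only numpy, scipy, OpenCV 4.12 (cv2) and the standard library are available. Lean on these libraries where they do the work, as an engineer would, in place of code of your own. Each camera call takes 0.05 s, during which the arm holds its last target. There are 200 camera calls.

### The job

Set the flanged hub face down over the round spigot of the assembly stand and feel for the angle at which its notches drop over the drive dogs, so that it sits fully home on the spindle face. Then, without lifting it off, slide the end cap along the stand's ledge onto the hub until it drops over the hub's upper spigot and sits flat on the shoulder. Let go of both and leave the other tools and things where they are.

Things in the scene. Friction and masses are not known exactly. Their poses are not given: they have to be found in the camera images.
- stand: Assembly stand, fixed: steel foot 100 x 235 mm (stand's y = -185 to +50 mm), on it a round post with the spindle and beside that, towards the stand's -y, a raised ledge. Origin: on the bench, on the spindle's vertical axis; z up.
- stand_face (a point): Centre of the spindle's flat upper face, 72 mm across, 30 mm above the bench; axes of the stand. Three radial drive dogs stand on it 120 degrees apart, each 6 mm wide, 4 mm high, 24 to 35 mm off the axis. The stiff spindle (0.6 N m) stands at an unreported angle, new each time: look, or feel by turning the hub up to 60 degrees under light pressure.
- stand_spigot (a point): Centre of the top of the spindle's round centring spigot, 40 mm across, 8 mm high above the spindle face, top edge bevelled 2 mm.
- stand_ledge (a point): Middle of the ledge's end towards the spindle, on its upper face, 68 mm above the bench, 41 mm from the spindle axis; axes of the stand. The ledge runs 144 mm from here to the stand's -y, is 92 mm wide and 8 mm thick, open at both ends, with two guide strips 5 mm high along y, 79 mm apart inside: what slides between them to +y heads for the spindle axis.
- hub: Aluminium flanged hub, about 300 g, face down on the bench. Origin: centre of its underside; z up its axis. Flange 64 mm across, 13 mm high; in its underside a round recess 42.5 mm across, 9 mm deep, and six radial notches out to the rim, 10 mm wide, 9 mm high, at 30, 90, 150... degrees from its x. On the dogs it stands 4 mm above the spindle face; home, it lies on the face.
- hub_boss (a point): Middle of the hub's plain round boss, 44 mm across, from 13 to 31 mm above the hub's underside: grip it here, fingertips just above the flange.
- hub_shoulder (a point): Centre of the boss's top, the shoulder, 31 mm above the hub's underside. From it rises the hub's upper spigot, 34 mm across, 6 mm high, edge bevelled 1.5 mm. With the hub home, the spigot's top is 1 mm below the ledge's top.
- cap: Steel end cap, about 180 g: plain disc 76 mm across, 20 mm high, face down on the ledge between the guide strips, too wide for most grippers: push its rim. Origin: centre of its underside; z up. In the underside a round recess 37 mm across, 9 mm deep, fits the hub's upper spigot. Pushed over that it drops 7 mm onto the shoulder when the axes meet, then resists further pushing.
- cap_top (a point): Centre of the cap's top, in a dimple 24 mm across and 1.5 mm deep, 18.5 mm above its underside.
- oil_bottle: Bystander: small bottle with dark cap, 36 mm across, 84 mm high, standing; origin at its foot.
- hex_driver_1: Bystander: hex driver with black handle, 162 mm long, lying along its x; origin at its middle, on the bench.
- pliers_a: Bystander: needle pliers, 173 x 45 x 13 mm, lying along its x; origin at its middle, on the bench.
- cell_0: Bystander: round battery cell 18 mm across, 66 mm high, standing; origin at its foot.
- wrench_a: Bystander: open-ended wrench, 148 x 26 x 6 mm, lying along its x; origin at its middle, on the bench.

How it is judged (in metres and radians):
On the way, in this order (a step that is already met when the one before it is completed fails the run):
1. the hub is fully home on the spindle face, its notches over the dogs (horizontal distance between hub and stand_face below 0.003 m and z of hub in the frame of stand_face between -0.003 and 0.0018 m and angle between hub's own z axis and vertical below 0.04 rad), for 0.2 s.
2. the end cap has dropped over the hub's spigot onto the shoulder (all of step 1 and horizontal distance between cap and hub below 0.003 m and z of cap in the frame of hub between 0.029 and 0.0328 m and angle between cap's own z axis and vertical below 0.05 rad), for 0.2 s.
At the end, for the whole second after the job is handed in: The hub lies on the spindle face (underside within 1.8 mm of it, axis within 3 mm, upright within 0.04 rad), the cap lies on the hub's shoulder (within 1.8 mm of it, axis within 3 mm of the hub's, upright within 0.05 rad), both at rest (all of step 2 and linear speed of each of hub, cap below 0.01 m/s); the robot touches nothing.
It fails at once if the end cap is lifted off: its underside more than 12 mm above the ledge's top (z of cap in the frame of stand above 0.08 m).
It fails at once if a bystander (bottle, hex driver, pliers, cell or wrench) is moved by more than 30 mm (distance of any of oil_bottle, hex_driver_1, pliers_a, cell_0, wrench_a from where it was at the start of the episode above 0.03 m).
It also fails if it takes over 61 s, if anything falls off the work surface, if the arm or the gripper's body presses on something with over 40 N, if the wrist force passes 120 N, or if a joint passes its speed limit or range.

## Working session

There is one attempt and no reset: what is moved stays moved. The work goes in short steps, Python scripts to look and compute and a tool call to move; the robot and the scene stay as the last step left them, time stands still between calls to the robot, and variables do not carry over. Pictures are saved under pics/ and viewed, at most 10 in all, crops included, and the job is handed in when it is done.

Besides the shell and the picture viewer there is one more tool, called after "Request:" by a JSON object that holds its "api" and its "payload". play_rows: Moves the arm, as the interface text tells. Its arguments: {"type":"object","properties":{"deltas":{"type":"array"}},"required":["deltas"]}

```bash
mkdir -p pics; ls
python3 - <<'E'
from cell import *
import cv2
for n in("scene","top"):
    cv2.imwrite(f"pics/{n}0.png",get_image(n)[...,::-1])
    c=camera_info(n);print(n,c["fx"],c["fy"],c["cx"],c["cy"],c["T"])
s=read_state();print(s)
E
```

```text
pics
scene 493.87954555975824 493.87954555975824 255.47654680645505 190.34112755626242 [[-7.31447154e-01 -4.12501152e-01  5.42980534e-01 -6.27745801e+01]
 [-6.81658247e-01  4.21199795e-01 -5.98274825e-01  6.01536918e+02]
 [ 1.80857645e-02 -8.07733577e-01 -5.89270204e-01  7.12425523e+02]
 [ 0.00000000e+00  0.00000000e+00  0.00000000e+00  1.00000000e+00]]
top 482.2141980210138 482.2141980210138 253.65645453730235 190.21687716661765 [[-2.88566633e-02 -9.85997064e-01  1.64247020e-01  3.02374683e+02]
 [-9.99537200e-01  3.00456483e-02  4.75876214e-03 -2.38038639e+01]
 [-9.62703368e-03 -1.64033684e-01 -9.86407761e-01  1.31848713e+03]
 [ 0.00000000e+00  0.00000000e+00  0.00000000e+00  1.00000000e+00]]
{'clock': 0.1, 'qpos': array([ 1.07219702,  0.62925076,  0.03843301,  1.51825945, -0.02697081,
        0.99630493, -0.01998892]), 'qd': array([-0.00101961, -0.00178064, -0.00010063, -0.00034261, -0.00117074,
        0.00053074,  0.00093862]), 'tau': array([ 2.82987196e-03, -5.64531577e+01,  1.23019908e+00, -1.93973958e+01,
        1.11668132e-02,  5.44997849e-03,  2.98060695e-05]), 'eef_pos': array([ 272.41164577, -589.5490213 ,  230.48543763]), 'tool_rot': array([-3.13988818e+00,  3.44433518e-05,  4.32835998e-01]), 'force': array([ 0.37519803, -0.2002238 ,  0.54343612]), 'torque': array([ 0.00299   ,  0.05062116, -0.02135618]), 'gripper_force': 0.0, 'width': 85.88728037896638}
```

View pics/scene0.png

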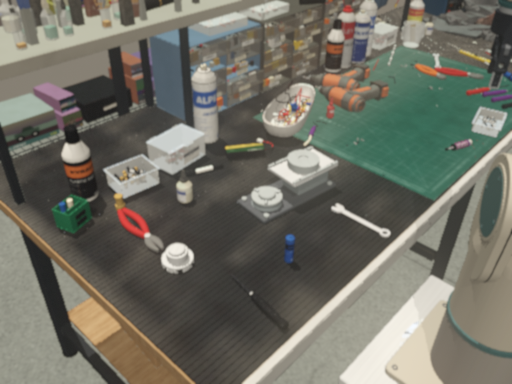

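View pics/top0.png

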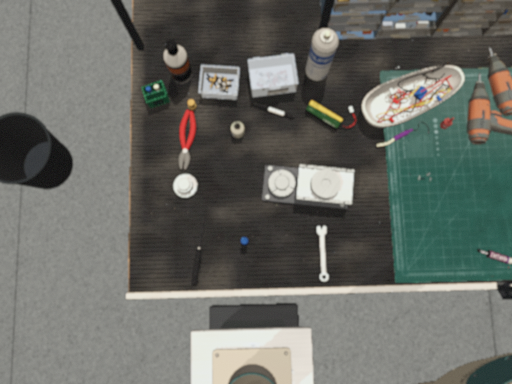

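The scene view shows the hub at about (177,257), the stand spindle at (267,198) and the cap on the ledge at (303,161). In the top view they are at (185,186), (282,183) and (325,184). I'll enlarge the top view.

Run:
```python
import cv2,numpy as np
im=cv2.imread("pics/top0.png"); s=cv2.imread("pics/scene0.png")
a=cv2.resize(im[160:215,255:360],None,fx=7,fy=7,interpolation=cv2.INTER_CUBIC)[:, :735]
b=cv2.resize(im[166:206,165:205],None,fx=5,fy=5,interpolation=cv2.INTER_CUBIC)
c=cv2.resize(s[175:225,230:300],None,fx=4,fy=4,interpolation=cv2.INTER_CUBIC)
o=np.zeros((600,740,3),np.uint8);o[:385,:735]=a;o[390:590,:200]=b;o[390:590,210:490]=c
cv2.imwrite("pics/crop.png",o)
```

```text
(no output)
```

View pics/crop.png

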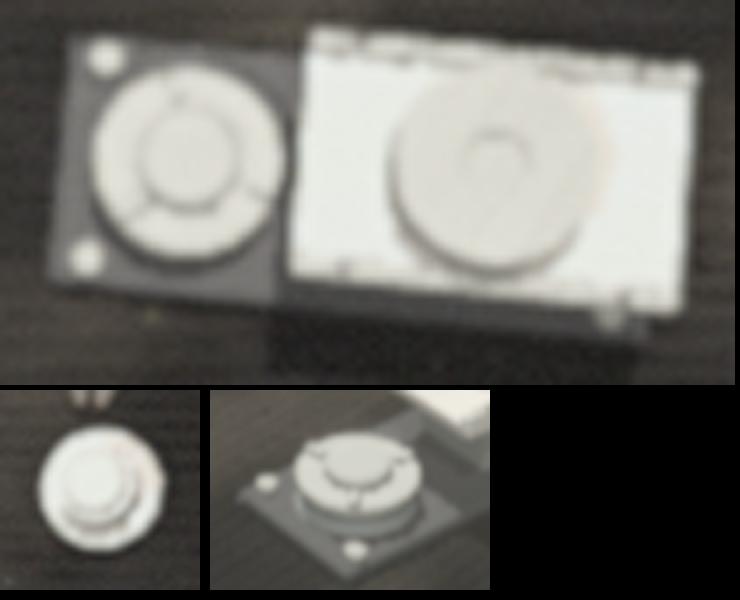

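The spindle face is centred at crop pixel (189,162), with dogs at (180,98), (262,192) and (132,215). The cap top is near (500,166) and the hub flange at (100,98) within its own crop. The stand is turned a few degrees.

```bash
cat > h.py <<'E'
import numpy as np, cv2
from cell import *
def onplane(n,px,z):
    c=camera_info(n);T=np.array(c["T"])
    a=np.array([(px[0]-c["cx"])/c["fx"],(px[1]-c["cy"])/c["fy"]])
    if n=="wrist":
        th=np.hypot(*a); d=np.r_[a/max(th,1e-9)*np.sin(th),np.cos(th)]
    else: d=np.r_[a,1]
    d=T[:3,:3]@d; o=T[:3,3]
    return (o+d*(z-o[2])/d[2])[:2]
def proj(n,P):
    c=camera_info(n);T=np.array(c["T"]);p=T[:3,:3].T@(np.array(P)-T[:3,3])
    if n=="wrist":
        r=np.hypot(p[0],p[1]);th=np.arctan2(r,p[2]);u=p[:2]/max(r,1e-9)*th
    else: u=p[:2]/p[2]
    return np.array([c["fx"]*u[0]+c["cx"],c["fy"]*u[1]+c["cy"]])
E
python3 - <<'E'
from h import *
A=lambda u,v:((u+.5)/7-.5+255,(v+.5)/7-.5+160)
np.set_printoptions(precision=1,suppress=True)
f=onplane("top",A(189,162),30);print("face",f)
for d in((180,98),(262,192),(132,215)):
    q=onplane("top",A(*d),34)-f;print("dog",q,np.degrees(np.arctan2(q[1],q[0])))
q=[onplane("top",A(*d),73) for d in((308,30),(290,275),(683,312),(698,65))];print("ledge",*q)
for a,b in((0,3),(1,2)):
    e=q[a]-q[b];print("yaw",np.degrees(np.arctan2(-e[0],e[1])))
print("cap",onplane("top",A(500,167),88))
B=lambda u,v:((u+.5)/5-.5+165,(v+.5)/5-.5+166)
print("hub",onplane("top",B(101,98),6))
for P in((0,0,0),):print(camera_info("wrist"))
E
```

```text
face [535.2 -93.9]
dog [24.6  2.7] 6.351263517926986
dog [-13.3 -27.5] -115.90385034536506
dog [-20.8  23. ] 132.16919922461295
ledge [ 576.7 -138.4] [ 483.6 -127.5] [ 465.3 -272.8] [ 558.7 -284.2]
yaw -7.033140877936497
yaw -7.182036193176051
cap [ 519.4 -205.6]
hub [540.8 172.6]
{'fx': 297.3186396354542, 'fy': 297.3186396354542, 'cx': 259.55331875635835, 'cy': 190.8510433859379, 'T': array([[   0.4,   -0.9,   -0.3,  347.1],
       [  -0.9,   -0.4,   -0.1, -555.3],
       [  -0. ,    0.3,   -0.9,  372.9],
       [   0. ,    0. ,    0. ,    1. ]])}
```

Request:
{"api": "play_rows", "payload": {"deltas": [46,-32.6,0,0,0,-0.113,1,92,-65.2,0,0,0,-0.226,1,138,-98,0,0,0,-0.339,1,184,-130.5,0,0,0,-0.452,1,230,-163,0,0,0,-0.565,1,276,-196,0,0,0,-0.678,1,322,-228.5,0,0,0,-0.791,1,368,-261,0,0,0,-0.904,1,414,-294,0,0,0,-1.017,1,414,-294,0,0,0,-1.017,1]}}

```text
clock: 1.35
eef_pos: [527.4, -143.7, 231.2]
tool_rot: [3.14, -0.004, 1.459]
force: [-0.6, -0.5, 0.9]
width: 85.6
gripper_force: 0.0
```

Run:
```python
from h import *
s=read_state();print(s["clock"],s["eef_pos"],s["tool_rot"],s["force"],s["qpos"])
c=camera_info("wrist");im=get_image("wrist")[...,::-1]
cv2.imwrite("pics/w1.png",im)
for P in((535,-94,30),(519,-205,88),(541,173,0)):print(proj("wrist",P))
```

```text
1.35 [ 527.39904913 -143.65948611  231.2318898 ] [ 3.14045899 -0.00358508  1.45923861] [-0.56549654 -0.51313183  0.93529098] [ 0.40146981  0.4899846  -0.27221976  1.80363599  0.16168182  0.86890051
 -0.05639219]
[262.41453073 118.66121753]
[259.71748139 230.12676456]
[242.94364802 -74.01265695]
```

View pics/w1.png

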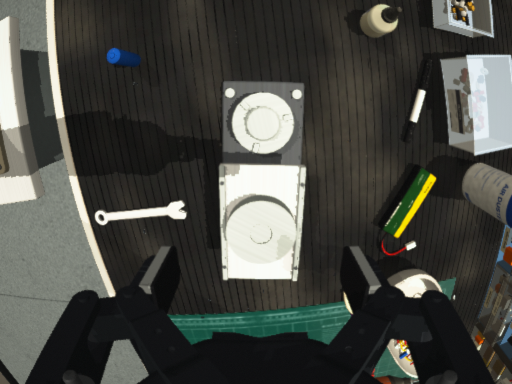

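Run:
```python
from h import *
c=camera_info("wrist");cv2.imwrite("pics/w2.png",get_image("wrist")[...,::-1]);np.save("w2.npy",np.array(c["T"]));print(read_state()["eef_pos"],np.abs(read_state()["qd"]).max())
```

```text
[ 524.82158881 -149.37861603  230.89406529] 0.033670484167623554
```

Request:
{"api": "play_rows", "payload": {"deltas": [52,-6,16,0,0,0,1,104,-12,32,0,0,0,1,156,-18,48,0,0,0,1,208,-23,64,0,0,0,1,258,-28,80,0,0,0,1,258,-28,80,0,0,0,1,258,-28,80,0,0,0,1]}}

```text
clock: 2.33
eef_pos: [528.5, 107.7, 151.1]
tool_rot: [-3.141, 0.002, 1.447]
force: [-0.7, -0.6, -0.2]
width: 85.2
gripper_force: 0.0
```

Run:
```python
from h import *
s=read_state();print(s["eef_pos"],s["tool_rot"],np.abs(s["qd"]).max())
c=camera_info("wrist");im=get_image("wrist")[...,::-1];cv2.imwrite("pics/w3.png",im);np.save("w3.npy",np.array(c["T"]))
p=proj("wrist",(541,173,13)).astype(int);print(p)
w2=cv2.imread("pics/w2.png")
a=cv2.resize(w2[75:170,215:310],(475,475),interpolation=cv2.INTER_CUBIC)
x0,y0=max(p[0]-40,0),max(p[1]-40,0);print(x0,y0)
b=cv2.resize(im[y0:y0+80,x0:x0+80],(320,320),interpolation=cv2.INTER_CUBIC)
o=np.zeros((475,800,3),np.uint8);o[:,:475]=a;o[:320,480:800]=b;cv2.imwrite("pics/c2.png",o)
```

```text
[528.53750921 107.71881247 151.12164667] [-3.14122318e+00  1.83202814e-03  1.44731802e+00] 0.021910040269792267
[264 110]
224 70
```

View pics/c2.png

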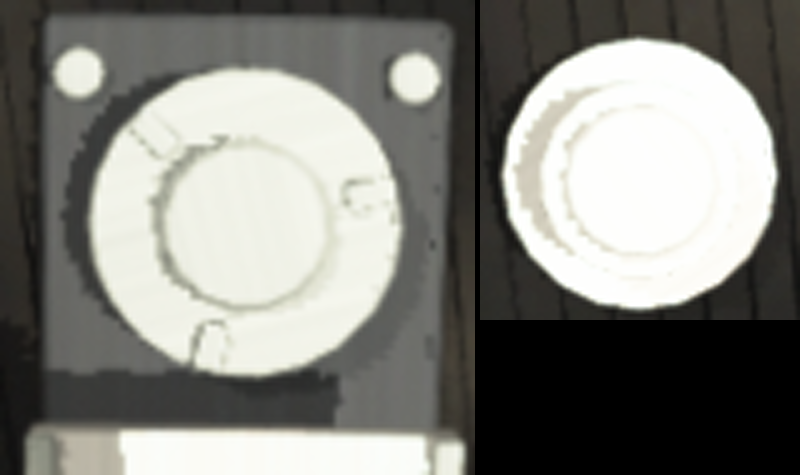

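The face circle is centred at (245.5,222), with dogs at (160,135), (368,195) and (211,345). The hub flange is centred at local (160,173), and its notches are hidden from above. I'll enlarge the scene-camera view of the hub to look for them.

Run:
```python
from h import *
import h
np.set_printoptions(precision=2,suppress=True)
def info(f):
    c=dict(camera_info("wrist"));c["T"]=np.load(f);return c
ci=camera_info
def at(f):
    c=info(f);h.camera_info=lambda n:c
at("w2.npy")
A=lambda u,v:((u+.5)/5-.5+215,(v+.5)/5-.5+75)
f=onplane("wrist",A(245.5,222),30);print("face",f,"spig",onplane("wrist",A(246,223),38))
for d in((160,135),(368,195),(211,345)):
    q=onplane("wrist",A(*d),34)-f;print(q,np.degrees(np.arctan2(q[1],q[0]))%120,np.hypot(*q))
print("ledge corners",onplane("wrist",A(30,428),68),onplane("wrist",A(462,436),68))
print("cap",onplane("wrist",(261.5,229),88))
at("w3.npy")
print("hub", onplane("wrist",((160.5)/4-.5+224,(173.5)/4-.5+70),7), onplane("wrist",((640-480+.5)/4-.5+224,(180.5)/4-.5+70),37))
h.camera_info=ci
s=get_image("scene")[...,::-1];cv2.imwrite("pics/s1.png",s)
print("scene hub",proj("scene",(541,173,0)),[proj("scene",(541+32*np.cos(a),173+32*np.sin(a),4.5)).round(1).tolist() for a in np.radians(np.arange(0,360,30))])
g=cv2.resize(s[235:280,150:205],None,fx=12,fy=12,interpolation=cv2.INTER_CUBIC)
g=cv2.convertScaleAbs(g,alpha=1.0);cv2.imwrite("pics/c3.png",g)
```

```text
face [536.42 -94.56] spig [536.48 -94.12]
[-16.86  22.42] 6.941795365951094 28.052353591002735
[28.34  3.55] 7.134915872069409 28.56549347321633
[-11.14 -27.11] 7.660789581459525 29.308457236146374
ledge corners [ 486.18 -129.03] [ 576.93 -141.24]
cap [ 521.04 -203.89]
hub [539.94 170.49] [539.62 170.99]
scene hub [175.59 262.11] [[165.4, 252.9], [160.6, 257.8], [159.6, 263.6], [162.9, 268.6], [169.7, 271.6], [178.1, 271.5], [185.8, 268.4], [190.4, 263.2], [191.0, 257.5], [187.5, 252.7], [180.8, 250.0], [172.8, 250.1]]
```

View pics/c3.png

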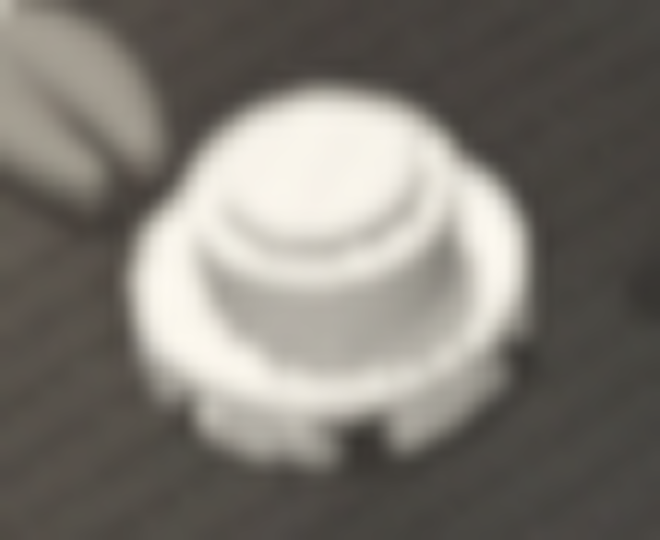

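In the scene view the notches are at crop pixels (355,440), (175,395) and (515,350). That puts them at about 30° mod 60 in world axes. The dogs are at about 7.2°, so the hub needs about -23°.

Request:
{"api": "play_rows", "payload": {"deltas": [31,2,20,0,0,-0.13,0.8,62,4,45,0,0,-0.26,0.8,62,4,70,0,0,-0.26,0.8,62,4,90,0,0,-0.26,0.8,62,4,90,0,0,-0.26,0.8,62,4,90,0,0,-0.26,0.8]}}

```text
clock: 3.18
eef_pos: [540.9, 170.1, 62.2]
tool_rot: [3.14, 0.0, 1.708]
force: [-0.5, 0.5, 0.1]
width: 68.2
gripper_force: 0.0
```

Run:
```python
from h import *
s=read_state();print(s["eef_pos"],s["tool_rot"],s["force"],s["width"],np.abs(s["qd"]).max())
im=get_image("wrist")[...,::-1];cv2.imwrite("pics/w4.png",im)
print(proj("wrist",(539.9,170.5,37)),proj("wrist",(539.9,170.5,13)))
```

```text
[540.89333122 170.05018423  62.19783634] [3.14019367e+00 1.57016107e-04 1.70786958e+00] [-0.50253085  0.52539749  0.11082859] 68.21732948835033 0.011076013059200116
[258.03523427 229.21307499] [258.14793626 214.18095582]
```

View pics/w4.png

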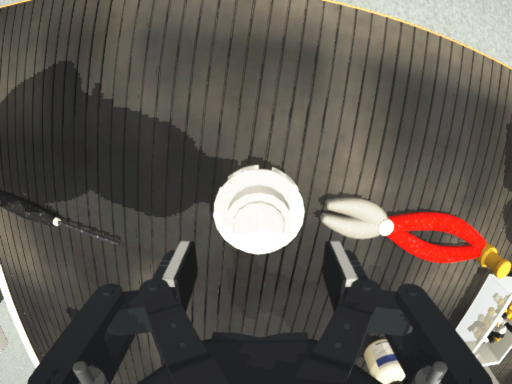

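The hub is centred between the fingers at (258,210), and a notch at (263,166) confirms a notch angle of about 32°. The pliers tip is clear of the fingers. I'll descend and grip.

Request:
{"api": "play_rows", "payload": {"deltas": [0,-0.7,20,0,0,0,0.8,0,-0.7,36,0,0,0,0.8,0,-0.7,46,0,0,0,0.8,0,-0.7,46,0,0,0,0.8,0,-0.7,46,0,0,0,0.3,0,-0.7,46,0,0,0,0.1,0,-0.7,46,0,0,0,0.1,0,-0.7,46,0,0,0,0.1,0,-0.7,46,0,0,0,0.1]}}

```text
clock: 4.35
eef_pos: [539.9, 171.2, 16.3]
tool_rot: [3.14, -0.0, 1.71]
force: [-0.3, -1.0, 6.4]
width: 41.6
gripper_force: 60.5
```

Request:
{"api": "play_rows", "payload": {"deltas": [0,0,-40,0,0,0,0.1,0,0,-80,0,0,0,0.1,-45,-7,-80,0,0,0.1,0.1,-95,-14,-80,0,0,0.2,0.1,-150,-22,-80,0,0,0.3,0.1,-200,-30,-80,0,0,0.4,0.1,-245,-37,-80,0,0,0.436,0.1,-262,-40,-80,0,0,0.436,0.1,-262,-40,-80,0,0,0.436,0.1,-262,-40,-80,0,0,0.436,0.1]}}

```text
clock: 5.6
eef_pos: [536.1, -91.7, 95.3]
tool_rot: [-3.141, -0.002, 1.277]
force: [1.1, -0.2, -3.8]
width: 41.5
gripper_force: 62.4
```

Run:
```python
from h import *
s=read_state();print(s["eef_pos"],s["tool_rot"],s["force"],s["width"],s["qpos"])
c=camera_info("wrist");im=get_image("wrist")[...,::-1];cv2.imwrite("pics/w5.png",im);np.save("w5.npy",np.array(c["T"]))
cv2.imwrite("pics/c5.png",cv2.resize(im[130:300,160:360],(800,680-80),interpolation=cv2.INTER_CUBIC))
```

```text
[536.1455689 -91.6911804  95.2798084] [-3.14121289e+00 -1.70206479e-03  1.27650443e+00] [ 1.09996384 -0.1504405  -3.76393037] 41.49471120391227 [ 0.25053668  0.67799809 -0.2003233   1.92959921  0.23524275  0.55632068
 -0.40139368]
```

View pics/c5.png

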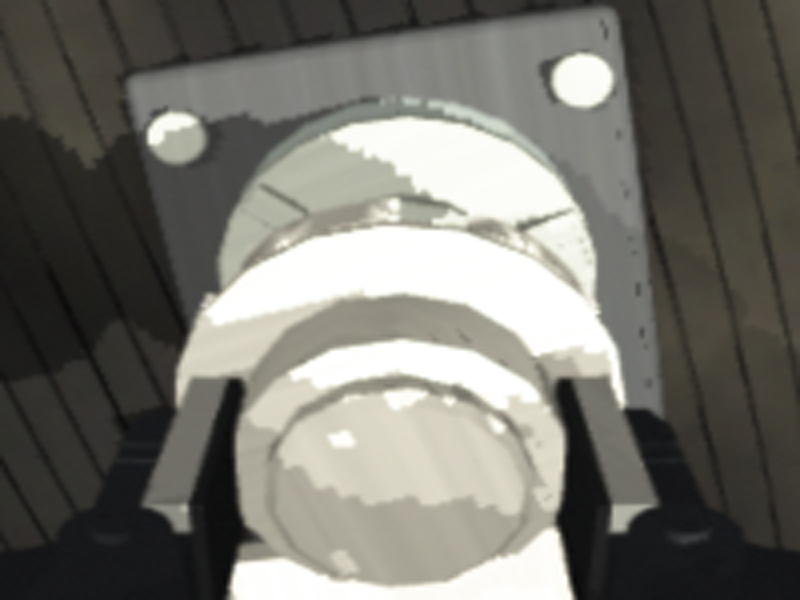

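The spindle is centred at column 407 and the hub at 399 in this crop, so the spindle lies about 1.5 mm towards tool +y. I'll let the arm settle, then correct.

Request:
{"api": "play_rows", "payload": {"deltas": [0,0,20,0,0,0,0.1,0,0,30,0,0,0,0.1,0,0,30,0,0,0,0.1,0,0,30,0,0,0,0.1]}}

```text
clock: 6.15
eef_pos: [536.4, -93.7, 65.7]
tool_rot: [3.141, -0.0, 1.275]
force: [-0.2, 0.4, -3.3]
width: 41.7
gripper_force: 62.4
```

Run:
```python
from h import *
s=read_state();print(s["eef_pos"],s["tool_rot"],s["force"],s["torque"])
y=s["tool_rot"][2];d=np.array([536.4,-94.5])-s["eef_pos"][:2]
print("to face, tool x,y:",d@[np.cos(y),np.sin(y)],d@[np.sin(y),-np.cos(y)])
```

```text
[536.36188368 -93.65430955  65.66226008] [ 3.14102783e+00 -2.79777824e-04  1.27450045e+00] [-0.21062177  0.38832807 -3.25282128] [ 3.53323394e-03 -1.49050334e-02  5.69286653e-06]
to face, tool x,y: -0.7977099453313827 0.28337966157303285
```

Request:
{"api": "play_rows", "payload": {"deltas": [0,0.6,5,0,0,0,0.1,0,0.6,10,0,0,0,0.1,0,0.6,13,0,0,0,0.1,0,0.6,15.5,0,0,0,0.1,0,0.6,15.5,0,0,0,0.1,0,0.6,15.5,0,0,0,0.1]}}

```text
clock: 6.9
eef_pos: [536.7, -94.3, 49.9]
tool_rot: [3.141, -0.0, 1.274]
force: [1.0, -0.8, -2.8]
width: 41.4
gripper_force: 62.3
```

Request:
{"api": "play_rows", "payload": {"deltas": [0,0,1,0,0,0,0.1,0,0,2,0,0,0,0.1,0,0,3,0,0,0,0.1,0,0,3,0,0,0,0.1]}}

```text
clock: 7.4
eef_pos: [536.7, -94.3, 46.8]
tool_rot: [3.141, -0.0, 1.274]
force: [0.3, -0.0, -3.8]
width: 41.6
gripper_force: 62.3
```

Request:
{"api": "play_rows", "payload": {"deltas": [0,0,0.7,0,0,0,0.1,0,0,1.3,0,0,0,0.1,0,0,1.3,0,0,0,0.1]}}

```text
clock: 7.78
eef_pos: [536.7, -94.3, 46.3]
tool_rot: [3.141, 0.0, 1.274]
force: [-1.8, 0.5, 5.2]
width: 41.7
gripper_force: 63.2
```

The hub is home: the force reversed at z = 46.3, as expected. I'll release and rise.

Request:
{"api": "play_rows", "payload": {"deltas": [0,0,0,0,0,0,0.4,0,0,0,0,0,0,0.8,0,0,0,0,0,0,0.8,0,0,0,0,0,0,0.8,0,0,-15,0,0,0,0.8,0,0,-35,0,0,0,0.8,0,0,-70,0,0,0,0.8,0,0,-110,0,0,0,0.4,0,0,-110,0,0,0,0,0,0,-110,0,0,0,0]}}

```text
clock: 9.02
eef_pos: [536.2, -94.4, 155.8]
tool_rot: [3.141, 0.0, 1.274]
force: [-0.7, -0.1, 0.1]
width: 13.9
gripper_force: 0.0
```

Run:
```python
from h import *
s=read_state();print(s["eef_pos"],s["tool_rot"],s["width"],s["qpos"])
c=camera_info("wrist");im=get_image("wrist")[...,::-1];cv2.imwrite("pics/w6.png",im);np.save("w6.npy",np.array(c["T"]))
t=get_image("top")[160:215,255:360,::-1]
o=np.zeros((600,768,3),np.uint8);o[:,:]=0
o[:270,:360]=cv2.resize(im,(360,270));o[:315,365:768]=cv2.resize(t,(403,211),interpolation=cv2.INTER_CUBIC)[:1] if 0 else 0
o[:211,365:768]=cv2.resize(t,(403,211),interpolation=cv2.INTER_CUBIC)
p=[proj("wrist",(536.5,-94.4,z)) for z in(67,61,43)];q=proj("wrist",(521,-204,88));print(p,q)
x,y=int(p[0][0])-60,max(int(p[0][1])-50,0);print(x,y)
b=cv2.resize(im[y:y+82,x:x+190],(760,328),interpolation=cv2.INTER_CUBIC);o[272:600,:760]=b
cv2.imwrite("pics/c6.png",o)
```

```text
[536.23806919 -94.35999022 155.79246334] [3.14143973e+00 1.20882660e-04 1.27364266e+00] 13.891025337817469 [ 0.27863631  0.58630102 -0.234429    1.88583682  0.20299176  0.6922154
 -0.3720189 ]
[array([260.90138429, 195.81700789]), array([260.88661364, 193.41613411]), array([260.84577461, 186.82586443])] [279.21039741 314.15274208]
200 145
```

View pics/c6.png

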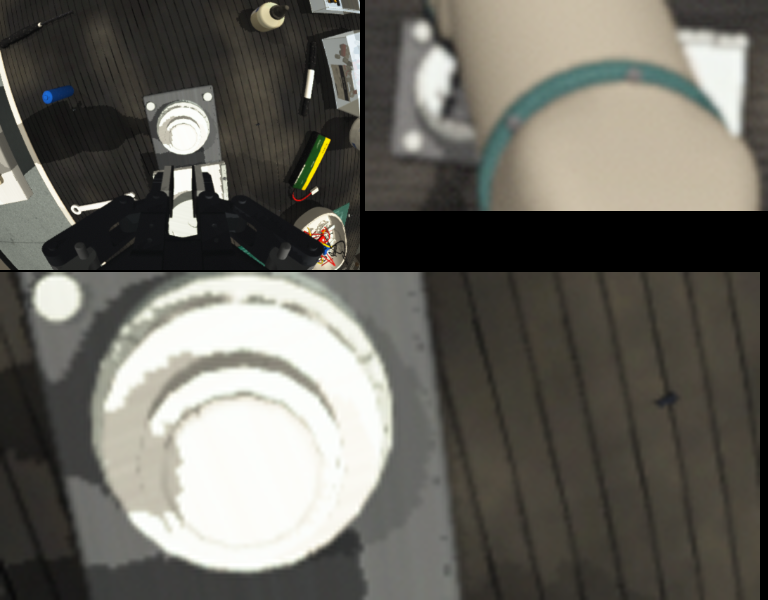

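The hub sits flat on the spindle face with its rim concentric. Next I'll go behind the cap, with the fingers about 43 mm apart as a cradle.

Request:
{"api": "play_rows", "payload": {"deltas": [-58,10,0,0,0,-0.06,0.5,-116,20,0,0,0,-0.12,0.5,-175,31,0,0,0,-0.171,0.5,-175,31,0,0,0,-0.171,0.5,-175,31,30,0,0,-0.171,0.5,-175,31,55,0,0,-0.171,0.5,-175,31,55,0,0,-0.171,0.5,-175,31,55,0,0,-0.171,0.5]}}

```text
clock: 10.12
eef_pos: [515.4, -270.1, 100.8]
tool_rot: [3.141, -0.0, 1.446]
force: [-0.3, -0.1, 1.0]
width: 43.0
gripper_force: 0.0
```

Run:
```python
from h import *
s=read_state();print(s["eef_pos"],s["tool_rot"],s["width"],s["force"])
c=camera_info("wrist");im=get_image("wrist")[...,::-1];cv2.imwrite("pics/w7.png",im)
x=np.array([.1253,.9921]);d=np.array([536.7,-94.4])-s["eef_pos"][:2];print("d",d@x,"lat",d@[x[1],-x[0]])
for P in((521,-204,88),(536.7,-94.4,67)):print(proj("wrist",P))
cv2.imwrite("pics/c7.png",cv2.resize(im[60:330,100:420],(800,600),interpolation=cv2.INTER_CUBIC)[:600])
```

```text
[ 515.44894606 -270.0508245   100.78050939] [ 3.14139604e+00 -3.38470309e-04  1.44559385e+00] 42.96696313786402 [-0.34184697 -0.05221557  1.00749818]
d 176.92594004078913 lat -0.9258776914401722
[253.97287688 123.94077759]
[257.91834057 -52.74685404]
```

View pics/c7.png

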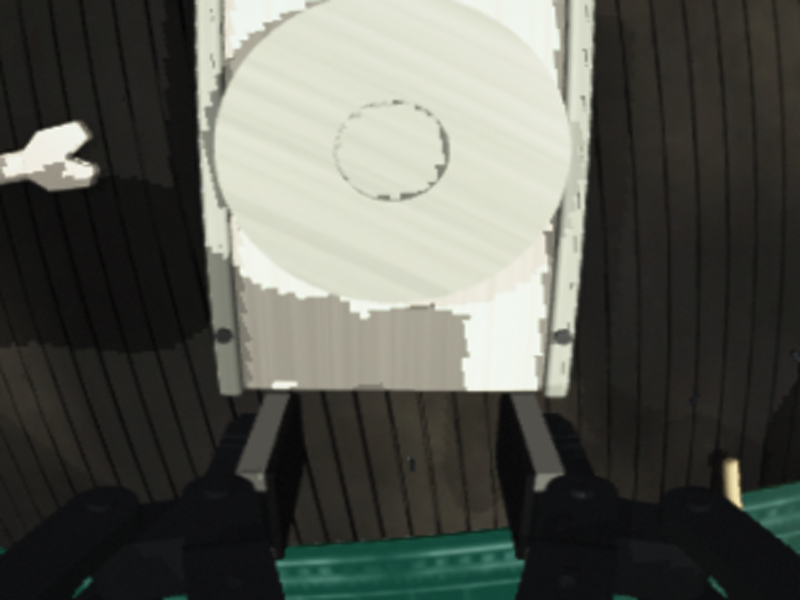

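The cap lies between the strips with its dimple at column 391. The fingers are at column 400, straddling its rear and 0.9 mm too far right. I'll correct that, descend and push.

Request:
{"api": "play_rows", "payload": {"deltas": [0,-0.9,15,0,0,0,0.5,0,-0.9,28.5,0,0,0,0.5,0,-0.9,28.5,0,0,0,0.5,10,-0.9,28.5,0,0,0,0.5,18,-0.9,28.5,0,0,0,0.5,24,-0.9,28.5,0,0,0,0.5,30,-0.9,28.5,0,0,0,0.5,38,-0.9,28.5,0,0,0,0.5,46,-0.9,28.5,0,0,0,0.5]}}

```text
clock: 11.3
eef_pos: [520.0, -224.8, 72.2]
tool_rot: [3.141, 0.0, 1.444]
force: [0.7, -2.8, 0.6]
width: 42.7
gripper_force: 0.9
```

```bash
cat > st.py <<'E'
from h import *
s=read_state();x=np.array([.1253,.9921]);d=np.array([536.7,-94.4])-s["eef_pos"][:2]
print("d",d@x,"lat",d@[x[1],-x[0]],"z",s["eef_pos"][2],"F along",s["force"][:2]@x,"Fz",s["force"][2],"w",s["width"],"v",np.abs(s["qd"]).max())
E
python3 st.py
```

```text
d 131.4690173941396 lat 0.19017087323258036 z 72.2188906294077 F along -2.6837384058330036 Fz 0.5912143161564514 w 42.652682161360566 v 0.12011296127322947
```

Request:
{"api": "play_rows", "payload": {"deltas": [6,0,0,0,0,0,0.5,12,0,0,0,0,0,0.5,18,0,0,0,0,0,0.5,24,0,0,0,0,0,0.5,30,0,0,0,0,0,0.5,36,0,0,0,0,0,0.5,42,0,0,0,0,0,0.5,48,0,0,0,0,0,0.5,54,0,0,0,0,0,0.5,60,0,0,0,0,0,0.5]}}

```text
clock: 12.55
eef_pos: [527.4, -164.9, 72.0]
tool_rot: [-3.141, -0.0, 1.445]
force: [-0.1, -1.2, 0.6]
width: 42.8
gripper_force: 1.0
```

```bash
python3 st.py
```

```text
d 71.07964214469979 lat 0.38785623102908257 z 71.96569812916344 F along -1.1871911774662605 Fz 0.6274270915198037 w 42.7785139974471 v 0.0936459871802211
```

Request:
{"api": "play_rows", "payload": {"deltas": [3,0.3,0,0,0,0,0.5,6,0.3,0,0,0,0,0.5,9,0.3,0,0,0,0,0.5,12,0.3,0,0,0,0,0.5,15,0.3,0,0,0,0,0.5,17,0.3,0,0,0,0,0.5,19,0.3,0,0,0,0,0.5,21,0.3,0,0,0,0,0.5,23,0.3,0,0,0,0,0.5,23,0.3,0,0,0,0,0.5]}}

```text
clock: 13.8
eef_pos: [530.7, -142.3, 72.1]
tool_rot: [3.141, -0.0, 1.445]
force: [0.0, 0.3, -0.2]
width: 42.4
gripper_force: 0.1
```

```bash
python3 st.py
```

```text
d 48.30868254304476 lat -0.047893019035890945 z 72.07305876517601 F along 0.33192532699875055 Fz -0.15099378531967184 w 42.375557527245505 v 0.0033190721941883028
```

Request:
{"api": "play_rows", "payload": {"deltas": [1,0,0,0,0,0,0.5,2,0,0,0,0,0,0.5,3,0,0,0,0,0,0.5,4,0,0,0,0,0,0.5,5,0,0,0,0,0,0.5]}}

```text
clock: 14.42
eef_pos: [531.3, -137.3, 72.1]
tool_rot: [3.141, -0.0, 1.445]
force: [-0.7, -0.6, 0.0]
width: 42.6
gripper_force: 0.1
```

```bash
python3 st.py
python3 - <<'E'
from h import *
c=camera_info("wrist");cv2.imwrite("pics/w8.png",get_image("wrist")[...,::-1]);np.save("w8.npy",np.array(c["T"]))
print(proj("wrist",(536.7,-94.4,81)),proj("wrist",(536.7,-94.4,87)))
E
```

```text
d 43.207401576587806 lat -0.06305261176789918 z 72.06407322747648 F along -0.6781189836867 Fz 0.03501569025192284 w 42.562963569639386 v 0.015499029880787267
[259.75525873 178.75363132] [259.76047538 182.51571731]
```

Request:
{"api": "play_rows", "payload": {"deltas": [0.7,0,0,0,0,0,0.5,1.4,0,0,0,0,0,0.5,2.1,0,0,0,0,0,0.5]}}

```text
clock: 14.85
eef_pos: [531.4, -135.9, 72.0]
tool_rot: [-3.142, 0.0, 1.444]
force: [-0.6, -0.8, -0.2]
width: 42.7
gripper_force: 0.5
```

```bash
python3 st.py
```

```text
d 41.7842089017329 lat 0.04297092632361148 z 72.03101678702103 F along -0.8674086965765869 Fz -0.16162537383750425 w 42.720379798341185 v 0.014164066058951543
```

Request:
{"api": "play_rows", "payload": {"deltas": [0.7,0,0,0,0,0,0.5,1.4,0,0,0,0,0,0.5,2.1,0,0,0,0,0,0.5]}}

```text
clock: 15.22
eef_pos: [531.6, -134.3, 72.1]
tool_rot: [-3.142, 0.001, 1.444]
force: [0.4, -2.6, 0.5]
width: 42.2
gripper_force: 1.4
```

```bash
python3 st.py
python3 - <<'E'
from h import *
im=get_image("wrist")[...,::-1];cv2.imwrite("pics/w9.png",im)
a=cv2.imread("pics/w8.png")
# dimple/disc extents by brightness along column through the centre, before/after
for n in("w8","w9"):
    g=cv2.cvtColor(cv2.imread(f"pics/{n}.png"),cv2.COLOR_BGR2GRAY)
    print(n,g[120:250:2,260].tolist()); print(g[185,180:340:3].tolist())
E
```

```text
d 40.22517460076489 lat 0.05012829745087303 z 72.05887146053433 F along -2.5612052911828003 Fz 0.5185121560451539 w 42.19618745645874 v 0.009846050964946099
w8 [241, 240, 242, 243, 243, 242, 239, 239, 240, 241, 242, 241, 239, 238, 239, 238, 238, 238, 215, 239, 239, 240, 240, 241, 239, 237, 238, 240, 241, 240, 238, 237, 237, 237, 239, 239, 240, 239, 238, 238, 237, 234, 186, 240, 240, 238, 237, 240, 241, 240, 238, 238, 188, 152, 153, 153, 153, 151, 145, 144, 145, 146, 150, 151, 150]
[54, 242, 242, 240, 239, 240, 242, 242, 241, 240, 240, 241, 242, 242, 241, 238, 236, 236, 216, 236, 238, 239, 240, 240, 240, 239, 238, 237, 237, 238, 238, 240, 240, 240, 160, 235, 239, 239, 240, 241, 241, 240, 238, 238, 239, 239, 238, 238, 239, 239, 238, 240, 242, 69]
w9 [241, 240, 241, 243, 244, 243, 241, 239, 239, 241, 242, 241, 241, 239, 239, 239, 238, 238, 238, 234, 239, 240, 240, 241, 241, 238, 239, 239, 241, 240, 239, 238, 237, 237, 238, 240, 240, 240, 238, 237, 238, 203, 136, 228, 241, 239, 237, 239, 240, 241, 239, 232, 154, 152, 153, 153, 153, 153, 147, 146, 145, 145, 149, 152, 150]
[61, 240, 241, 240, 240, 241, 242, 242, 240, 240, 241, 242, 243, 242, 239, 237, 236, 237, 214, 238, 239, 240, 240, 240, 239, 239, 237, 237, 237, 238, 239, 240, 240, 240, 155, 228, 239, 239, 241, 241, 240, 239, 238, 239, 239, 239, 238, 239, 240, 239, 239, 242, 244, 77]
```

```bash
cat > fit.py <<'E'
from h import *
from scipy.optimize import least_squares
import sys
def fit(n="live"):
    c=camera_info("wrist");T=np.array(c["T"]);g=cv2.cvtColor(get_image("wrist"),cv2.COLOR_RGB2GRAY).astype(float)
    g=cv2.GaussianBlur(g,(3,3),0)
    def ray(u,v):
        a=np.array([(u-c["cx"])/c["fx"],(v-c["cy"])/c["fy"]]);th=np.hypot(*a)
        return T[:3,:3]@np.r_[a/th*np.sin(th),np.cos(th)]
    R=[];px=[]
    ctr=np.array([260,182.])
    for a in np.radians(np.r_[np.arange(-20,201,5)]):
        d=np.array([np.cos(a),-np.sin(a)]);r=np.arange(50,100,.25)
        p=ctr+np.outer(r,d);v=cv2.remap(g.astype(np.float32),p[:,0].astype(np.float32)[None],p[:,1].astype(np.float32)[None],1)[0]
        k=np.where(v<215)[0]
        if len(k) and k[0]>0: R.append(ray(*p[k[0]]));px.append(p[k[0]])
    R=np.array(R);o=T[:3,3]
    def res(q):
        P=o+R*((q[2]-o[2])/R[:,2])[:,None];return np.hypot(P[:,0]-q[0],P[:,1]-q[1])-38
    s=least_squares(res,[536,-95,85],loss="soft_l1",f_scale=.5)
    print("n",len(R),"centre,ztop",s.x.round(2),"res",np.abs(res(s.x)).round(1).tolist())
    for z in(81,85,88):
        t=least_squares(lambda q:res([q[0],q[1],z]),[536,-95],loss="soft_l1",f_scale=.5);print(z,t.x.round(2),t.cost.round(2))
fit()
E
python3 fit.py
```

```text
n 45 centre,ztop [536.85 -93.06  78.43] res [0.2, 0.2, 0.1, 0.0, 0.1, 0.0, 0.0, 0.0, 0.0, 0.1, 0.0, 0.1, 0.1, 0.0, 0.1, 0.1, 0.0, 0.0, 0.1, 0.1, 0.1, 0.1, 0.1, 0.0, 0.1, 0.1, 0.2, 0.0, 0.1, 0.0, 0.0, 0.1, 0.1, 0.3, 0.2, 0.2, 0.3, 0.3, 0.3, 0.3, 0.4, 0.8, 7.2, 9.1, 8.7]
81 [536.73 -93.14] 15.35
85 [536.73 -93.28] 24.91
88 [536.73 -93.37] 32.63
```

The rim fit puts the cap's top at about 79–81 mm (88 mm before the drop), centred on the hub, so it has dropped. I'll back off and rise.

Request:
{"api": "play_rows", "payload": {"deltas": [-3,0,0,0,0,0,0.5,-10,0,0,0,0,0,0.5,-20,0,0,0,0,0,0.5,-20,0,-10,0,0,0,0.5,-20,0,-30,0,0,0,0.5,-20,0,-60,0,0,0,0.5,-20,0,-60,0,0,0,0.5,-20,0,-60,0,0,0,0.5]}}

```text
clock: 16.32
eef_pos: [529.0, -153.3, 132.0]
tool_rot: [-3.141, -0.0, 1.445]
force: [0.2, 0.0, 0.9]
width: 42.8
gripper_force: 0.0
```

```bash
python3 st.py; sed -i 's/ctr=np.array(\[260,182.\])/ctr=proj("wrist",(536.7,-94,81))/; s/np.arange(50,100,.25)/np.arange(35,80,.25)/' fit.py; python3 fit.py
```

```text
d 59.40551029467284 lat 0.30832534051112653 z 132.0360524439722 F along 0.05932145016042126 Fz 0.9193770167441049 w 42.79619800165341 v 0.01768616712271187
n 45 centre,ztop [536.68 -93.28  76.32] res [0.2, 0.0, 0.1, 0.1, 0.1, 0.1, 0.1, 0.0, 0.0, 0.1, 0.1, 0.1, 0.1, 0.4, 0.3, 0.0, 0.1, 0.1, 0.1, 0.0, 0.1, 0.0, 0.1, 0.1, 0.0, 0.0, 0.0, 0.0, 0.2, 0.0, 0.1, 0.1, 0.0, 0.1, 0.0, 0.1, 0.1, 0.1, 0.0, 0.0, 0.1, 0.1, 0.0, 0.2, 0.1]
81 [536.6  -93.84] 5.45
85 [536.54 -94.32] 12.56
88 [536.49 -94.67] 18.14
```

```bash
python3 -c "
from cell import *
print(finish_job())"
```

```text
the job is handed in; nothing more can be done
None
```

The job is handed in at about 16 s of the 61 s: by force and camera readings the hub is home on the spindle face and the cap has dropped onto its shoulder, with the robot clear of both; the bystanders were not re-checked and the call returned no verdict.

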